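Set the router tool-change kit out on its outline boards

TASK

Lay the tool-change kit out on the four black boards, each part centred on the white outline that matches it: the cutter with the red band on the red-marked board and the one with the blue band on the blue-marked board, both lying along their outlines (either way round), the spindle nut on the large notched ring and the collet standing upright on the small disc. Leave the screw tub and the tape measure where they stand.

Things in the scene. Friction and masses are not known exactly. Their poses are not given: they have to be found in the camera images.
- red_cutter: loose cylindrical router cutter (it does not roll) lying on its side, light grey shank, dark grey cutting end and a red band round its middle; 13 (x) x 72 (y, its length) x 13 (z) mm; origin at the middle of its underside; lies at any yaw within 1.3 rad. 50 to 100 g. Grasp across x. The kit lies between y = -0.25 and 0.45; similar cutters at y > 0.6, beyond the spanner, are scenery
- blue_cutter: loose cylindrical router cutter (it does not roll) lying on its side, light grey shank, dark grey cutting end and a blue band round its middle; 13 (x) x 72 (y, its length) x 13 (z) mm; origin at the middle of its underside; lies at any yaw within 1.3 rad. 50 to 100 g. Grasp across x. The kit lies between y = -0.25 and 0.45; similar cutters at y > 0.6, beyond the spanner, are scenery
- clamp_nut: loose white-grey round spindle nut with dark notches in its rim, diameter 50 mm, 28 mm high, lying flat; origin at the centre of its underside, z up. 180 to 365 g. Grasp round the rim (50 mm wide) at any yaw
- collet: loose light grey spring collet standing upright, 37 mm high, collar of 26 mm diameter near the top, narrowing towards the foot, dark slits; origin at the centre of its underside, z up. 40 to 85 g. Grasp round the collar at any yaw
- red_board_mark (a point): point on the top face of the board (6 mm above the table), the centre of the printed outline and of the board; board yaw at most 0.4 rad; x and y run along the board's short and long sides, z up. Of the fixed flat black board, 76 (x) x 100 (y) x 6 mm with a screw head at each corner; white outline 18 x 80 mm along y, with a red band across its middle and a red stripe on either side
- blue_board_mark (a point): point on the top face of the board (6 mm above the table), the centre of the printed outline and of the board; board yaw at most 0.4 rad; x and y run along the board's short and long sides, z up. Of the fixed flat black board, 76 (x) x 100 (y) x 6 mm with a screw head at each corner; white outline 18 x 80 mm along y, with a blue band across its middle and a blue stripe on either side
- nut_board_mark (a point): point on the top face of the board (6 mm above the table), the centre of the printed outline and of the board; board yaw at most 0.4 rad; x and y run along the board's short and long sides, z up. Of the fixed flat black board, 76 (x) x 100 (y) x 6 mm with a screw head at each corner; white notched ring, 56 mm outside, black middle of 32 mm
- collet_board_mark (a point): point on the top face of the board (6 mm above the table), the centre of the printed outline and of the board; board yaw at most 0.4 rad; x and y run along the board's short and long sides, z up. Of the fixed flat black board, 76 (x) x 100 (y) x 6 mm with a screw head at each corner; white disc of 32 mm with a small black centre and four dark slits
- tub: loose open light grey-blue tub of screws, 71 mm across, 55 mm high, upright; origin at the centre of its underside; to be left alone
- tape: loose yellow tape measure standing on edge (the nearer one, at y 0.42 to 0.44; a similar one at y > 0.6 is scenery), 38 (x) x 90 (y) x 66 (z) mm; origin in the middle of its underside; to be left alone
Not all that is in view belongs to the job. Leave any pink look-alike of the clamp_nut alone.

How it is judged:
By the outcome, as a careful person would: the job done as asked, in the order asked, and still so for the second after the job is handed in, with the robot touching nothing.
It also fails if it takes over 96 s, if anything falls off the work surface, if the arm or the gripper's body presses on something with over 40 N, if the wrist force passes 120 N, or if a joint passes its speed limit or range.

ROBOT

A 6-joint arm with a two-finger parallel gripper is mounted at the origin on a cart in front of the work surface, level with it; the furniture and walls round the work are solid. World frame = base frame: x ahead of the robot, y to its left, z up, the work surface at z = 0. Lengths are in mm, angles in rad, forces in N, time in s.
With the tool pointing down it reaches from about 350 to 775 mm from the base axis. Payload 7.3 kg.
Tool frame: the origin (TCP) lies at the very end of the fingers, on their centre line; the grasp point (between the pads) lies behind it (bot.grip_point_offset is the z of the grasp point in the tool frame, in mm); z points along the fingers, y is the line along which they close (so a half turn about z gives the same grasp; the last joint's range is limited). The gripper opens to 92 mm and grips with 3 to 60 N. Pads are 19 mm wide; open, the fingers measure 130 mm over their backs; the gripper's body (75 mm by 190 mm) begins 47 mm behind the grasp point.
Start: joints at [1.035, 0.342, 1.524, -0, 1.275, -0.146], TCP at [199.489, 485.643, 226.741] pointing down, gripper open.
Joint ranges: [-2.53, 2.53], [-0.77, 2.02], [0.04, 2.7], [-1, 4.14], [0.28, 2.66], [-3.11, 3.11]. Speed limits (rad/s): [2.57, 2.57, 3.14, 3.14, 3.14, 3.14].

INTERFACE

Orientations are given as [roll, pitch, yaw] about the fixed x, y, z axes, in that order (R = Rz(yaw) Ry(pitch) Rx(roll)).
In Python, from plant import bot gives the robot as it stands. The module is installed in compiled form; this text tells all that it offers.
- The arm moves only by the shell command python3 -m crank 'ROWS'. ROWS is JSON, a list that holds one entry, the list of rows, each a list of 5 numbers: the opening, from 0 (shut) to 1 (fully open), then the shift along the tool's x, y, z in cm, then the turn about the tool's z in degrees. In form: [[[claw, x, y, z, turn], ...]]. A call has exactly 10 rows; each row is the pose to reach, as a shift and turn from the pose commanded when the call began, along the tool's axes at that moment; what a row does not reach only later rows make up. A row lasts 1/10 s, in which the tool goes at most 50 mm and 8.59 degrees, less where a joint would pass 70% of its speed; a pose out of reach is approached as far as the arm can. A call with a gripper value outside its range is refused whole. The fingers move at their own pace and stop on an object; the grip force is fixed at half the most. Time passes only in rows, so rows that repeat a pose let the fingers close, or fill a call up. It gives the time, the measured TCP pose, the force, the opening and the grip force at its end, in the units of the state.
- bot.get_obs(): the state, without advancing time (a new reading comes with each control period).
- bot.capture(name): name is "side" or "top"; returns (picture, depth): 400x640x3 uint8, red, green, blue; 400x640 float32, mm along the optical axis (not along the pixel's ray), 0 where there is no reading.
- bot.calibration(name): a dict with "vertical_fov" (degrees; the focal length in pixels is half the picture's height over the tangent of half this angle, whatever the lens; pixels are square), "cx", "cy" (the principal point, pixels), "rvec" (rotation vector, rad) and "tvec" (3), from world to camera coordinates, as OpenCV has them. Camera axes: x right, y down, z forward; pixel columns grow to the right and rows downward; lengths in mm; the calibration is good to about 2 mm. A picture is of the moment at which its call begins. calibration takes no time and is no camera call.
- bot.close_job(): hands the job in; it is judged then, once.
The state is a dict: "time": time; "joint_positions": joint angles; "dq": joint speeds; "tau": joint torques, N m; "tool_pos": TCP position; "tcp_rot": TCP orientation; "contact_force": force on the tool from outside, world axes, zero at the start; "moment": the same for the moment, N m; "grip_width": finger opening in mm; "finger_force": force on a finger pad.
Only numpy, scipy, OpenCV 4.12 (cv2) and the standard library are available. Lean on these libraries where they do the work, as an engineer would, in place of code of your own. Each camera call takes 0.05 s, during which the arm holds its last target. There are 200 camera calls.

## Working session

There is one attempt and no reset: what is moved stays moved. The work goes in short steps, Python scripts to look and compute and a shell command to move; the robot and the scene stay as the last step left them, time stands still between calls to the robot, and variables do not carry over. Pictures are saved under pics/ and viewed, at most 19 in all, crops included, and the job is handed in when it is done.

```bash
mkdir -p pics
python3 - <<'E'
from plant import bot
import cv2,numpy as np
for n in("side","top"):
    p,d=bot.capture(n); cv2.imwrite(f"pics/{n}0.png",p[:,:,::-1]); np.savez(f"{n}0.npz",p=p,d=d)
    c=bot.calibration(n); print(n,c); R=cv2.Rodrigues(np.array(c["rvec"],float))[0]; print(-R.T@np.array(c["tvec"]).ravel(), R)
print(bot.get_obs(), bot.grip_point_offset)
E
```

```text
side {'vertical_fov': 57.3457074640446, 'cx': 313.16370363415604, 'cy': 199.63290875124295, 'rvec': array([ 0.37305916, -2.59420273,  1.45204373]), 'tvec': array([582.44132871,  84.08933867, 869.37316829])}
[357.08656334 833.63248734 528.83332567] [[-0.95861436 -0.28465735 -0.00535785]
 [-0.14427706  0.50192001 -0.85279566]
 [ 0.24544376 -0.81672915 -0.52221725]]
top {'vertical_fov': 44.347360446630674, 'cx': 324.91465610997335, 'cy': 194.13095365468027, 'rvec': array([ 2.18249003, -2.17243795,  0.14248715]), 'tvec': array([  99.2075478 ,  605.75966919, 1317.99113914])}
[ 461.10480948  133.602816   1372.37757175] [[ 0.00333474 -0.99970846  0.02391372]
 [-0.99426759 -0.00587034 -0.10675911]
 [ 0.10686837 -0.02342062 -0.9939973 ]]
{'time': 0.1, 'joint_positions': array([ 1.03499898e+00,  3.42655774e-01,  1.52492872e+00, -7.88735812e-06,
        1.27538902e+00, -1.45983166e-01]), 'dq': array([-0.00088297, -0.00156569, -0.00243061, -0.00076607,  0.00011318,
        0.0006959 ]), 'tau': array([ 2.12229810e-03, -4.32004845e+01, -2.44694763e+01,  7.20178569e-02,
        5.26496745e-02, -3.35208085e-05]), 'tool_pos': array([199.29447592, 485.30911796, 226.11051879]), 'tcp_rot': array([-3.14022539e+00, -1.93404400e-04,  2.75178065e+00]), 'contact_force': array([-0.44375753, -0.2544173 , -0.3418026 ]), 'moment': array([-0.03466419,  0.00822595,  0.00372275]), 'finger_force': 0.0, 'grip_width': 91.71395446569788} -18.8
```

View pics/top0.png

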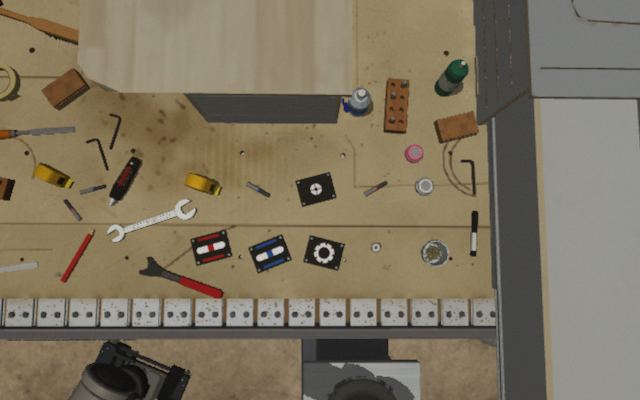

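View pics/side0.png

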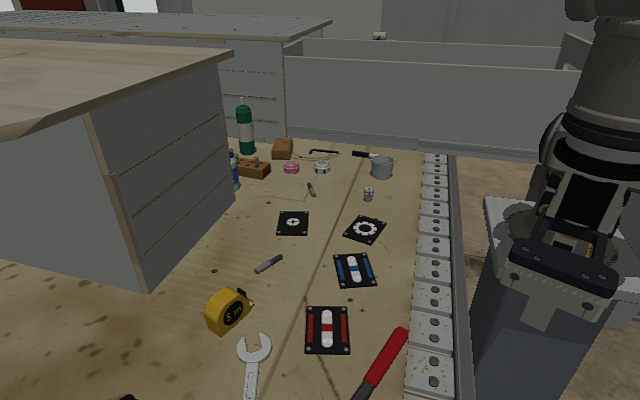

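The top view shows cutters at (258,189) and (375,188), with boards red (211,248), blue (269,253), nut ring (324,252) and collet disc (316,189). The collet is at (376,247), the grey nut at (425,186), the pink look-alike at (414,153), the tub at (434,252) and the tape at (203,184). Next I'll enlarge both views to confirm which parts are which and read pixels.

Run:
```python
import cv2,numpy as np
def grid(im,x0,y0,s,st):
    h,w=im.shape[:2]
    for x in range((x0//st+1)*st,x0+w//s,st): cv2.putText(im,str(x),((x-x0)*s,8),0,.3,(0,255,255),1); cv2.line(im,((x-x0)*s,10),((x-x0)*s,14),(0,255,255),1)
    for y in range((y0//st+1)*st,y0+h//s,st): cv2.putText(im,str(y),(0,(y-y0)*s),0,.3,(0,255,255),1); cv2.line(im,(20,(y-y0)*s),(24,(y-y0)*s),(0,255,255),1)
    return im
t=cv2.imread("pics/top0.png"); 
a=cv2.resize(t[165:275,185:345],None,fx=5,fy=5,interpolation=2); cv2.imwrite("pics/t1.png",grid(a,185,165,5,10))
a=cv2.resize(t[140:260,345:445],None,fx=5,fy=5,interpolation=2); cv2.imwrite("pics/t2.png",grid(a,345,140,5,10))
s=cv2.imread("pics/side0.png")
a=cv2.resize(s[150:360,200:400],None,fx=4,fy=4,interpolation=2)
cv2.imwrite("pics/s1.png",grid(cv2.resize(s[150:290,245:400],None,fx=4,fy=4,interpolation=2),245,150,4,10))
```

```text
(no output)
```

View pics/t1.png

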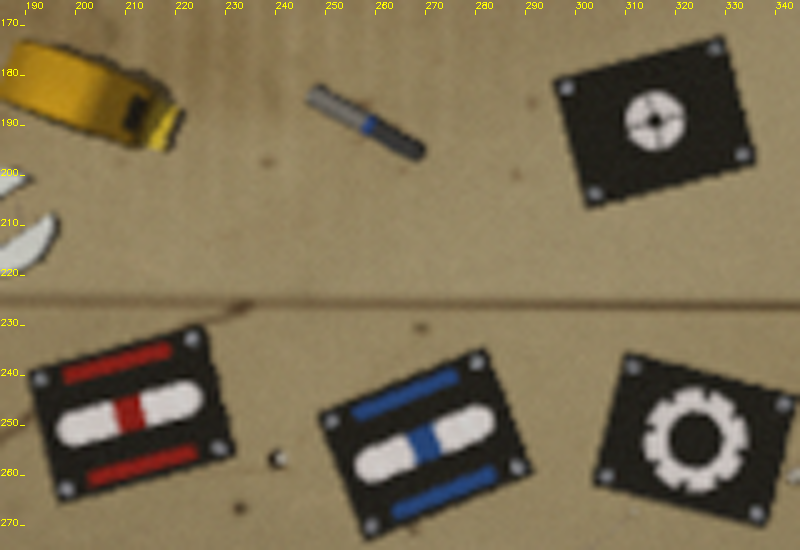

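View pics/t2.png

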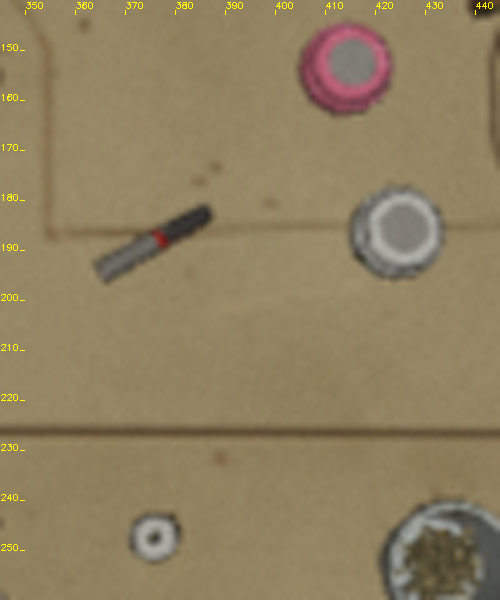

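View pics/s1.png

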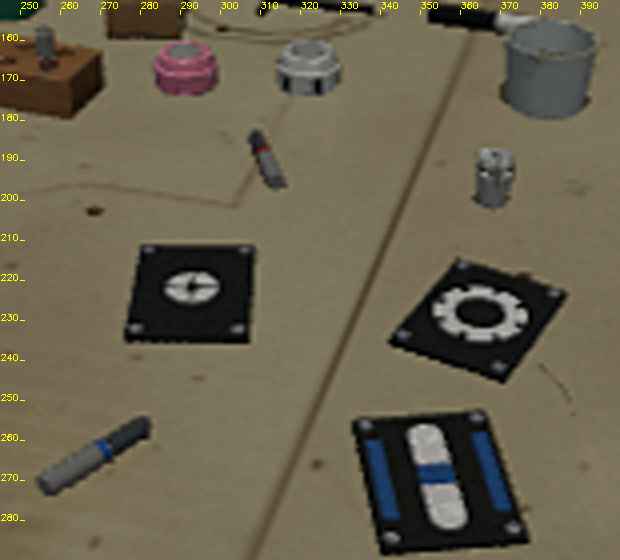

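The crops confirm the identities. The cutter at top (376,188) / side (310,188) has a red band, and the one at top (258.5,190) / side (270,263) has a blue one. The nut meant is the white-grey one at top (425,186) / side (322,167), not the pink one at (414,153). The collet is the small grey part at top (376,247) / side (368,194).

```bash
cat > h.py <<'E'
from plant import bot
import cv2,numpy as np
C={}
for n in("side","top"):
    c=bot.calibration(n); f=200/np.tan(np.radians(c["vertical_fov"]/2))
    K=np.array([[f,0,c["cx"]],[0,f,c["cy"]],[0,0,1]]); R=cv2.Rodrigues(np.array(c["rvec"],float))[0]; t=np.array(c["tvec"],float).reshape(3)
    C[n]=(K,R,t,-R.T@t)
def ray(n,p):
    K,R,t,o=C[n]; return o,R.T@np.linalg.solve(K,[p[0],p[1],1])
def atz(n,p,z):
    o,d=ray(n,p); return o+d*(z-o[2])/d[2]
def tri(pt,ps):
    K,R,t,o=C["top"];K2,R2,t2,_=C["side"]
    X=cv2.triangulatePoints(K@np.c_[R,t],K2@np.c_[R2,t2],np.array(pt,float).reshape(2,1),np.array(ps,float).reshape(2,1)).ravel(); X=X[:3]/X[3]
    o,d=ray("top",pt);o2,d2=ray("side",ps);n=np.cross(d,d2);n/=np.linalg.norm(n)
    return X,(o2-o)@n
def proj(n,X):
    K,R,t,o=C[n]; q=K@(R@np.array(X,float)+t); return q[:2]/q[2]
E
python3 - <<'E'
from h import *
np.set_printoptions(precision=1,suppress=True)
T1=lambda p:((p[0]+.5)/5-.5+185,(p[1]+.5)/5-.5+165)
T2=lambda p:((p[0]+.5)/5-.5+345,(p[1]+.5)/5-.5+140)
S=lambda p:((p[0]+.5)/4-.5+245,(p[1]+.5)/4-.5+150)
for nm,q in dict(cb=[(567,88),(715,48),(743,154),(595,193)],nb=[(632,367),(784,403),(757,513),(606,475)],rb=[(40,380),(193,340),(219,447),(66,489)],bb=[(332,422),(477,362),(517,466),(371,526)]).items():
    P=np.array([atz("top",T1(p),6) for p in q]); long=(P[0]+P[3]-P[1]-P[2])/2; sh=(P[0]+P[1]-P[2]-P[3])/2
    print(nm,P.mean(0),"yaw",np.arctan2(-long[0],long[1]),np.arctan2(sh[1],sh[0]),"L",np.linalg.norm(long),np.linalg.norm(sh))
for nm,a,b,h in [("cb",T1((655,121)),S((192,289)),6),("nb",T1((695,439.5)),S((480,315)),6),("bb",T1((424,444)),S((437,477)),6),("rb",T1((129.5,414)),(327.2,329),6),
 ("bc",T1((368,124)),S((102,450)),10),("rc",T2((160,238)),S((264,152)),10),("nut",T2((404,228)),S((309,50)),28),("col",T2((155,537)),S((495,155)),37)]:
    X,r=tri(a,b); print(nm,"tri",X,"resid %.1f"%r,"topray",atz("top",a,h),"side",atz("side",b,h))
for nm,a,b in [("bc",T1((317,95)),T1((417,153))),("rc",T2((105,272)),T2((204,215)))]:
    A,B=atz("top",a,10),atz("top",b,10);d=A-B; print(nm,(A+B)/2,np.linalg.norm(d),"yaw",np.arctan2(-d[0],d[1]))
for nm,p in dict(tub=(434,252),tape=(203,184)).items(): print(nm,atz("top",p,50))
d=np.load("top0.npz")["d"]
for p in [(258,190),(376,188),(424,186),(376,247),(329,189),(331,252),(205,185),(285,60),(250,105)]:
    o,r=ray("top",p); z=d[p[1],p[0]]; print(p,o+r*z)
E
```

```text
cb [623.1 127.5   6. ] yaw 0.2687160597924434 0.263060867468303 L 85.92413191299904 61.5800242666411
nb [445.7 104.6   6. ] yaw -0.23475704696195945 -0.2365779894354331 L 86.25953592969513 61.63486190167755
rb [458.7 416.    6. ] yaw 0.26662359698631444 0.2630166107000208 L 86.23760364135255 61.18242186507824
bb [442.8 253.8   6. ] yaw 0.3942666276093872 0.3783229762557481 L 86.16888497289212 61.217448896647035
cb tri [623.3 127.6   2.9] resid -0.1 topray [622.9 127.6   6. ] side [621.8 131.8   6. ]
nb tri [445.6 104.4   2.5] resid -0.0 topray [445.6 104.5   6. ] side [445.  109.3   6. ]
bb tri [442.7 254.3   2.7] resid -0.1 topray [442.7 254.    6. ] side [442.2 258.    6. ]
rb tri [458.4 417.1   0.8] resid 0.5 topray [458.6 416.1   6. ] side [457.1 421.2   6. ]
bc tri [619.5 287.7   6.4] resid 1.9 topray [619.7 287.5  10. ] side [616.5 291.4  10. ]
rc tri [628.3 -43.8   7.2] resid 0.1 topray [628.  -43.4  10. ] side [626.7 -39.1  10. ]
nut tri [ 632.1 -177.4   26.3] resid 1.0 topray [ 632.2 -176.9   28. ] side [ 630.5 -174.    28. ]
col tri [461.4 -36.1  35.2] resid -0.4 topray [461.2 -35.9  37. ] side [461.2 -32.8  37. ]
bc [619.8 288.1  10. ] 64.72714874711083 yaw -0.5207130354858713
rc [624.9 -40.3  10. ] 64.68679160272224 yaw 0.5269664484775147
tub [ 448.4 -191.7   50. ]
tape [628.9 431.9  50. ]
(258, 190) [617.5 287.5  15. ]
(376, 188) [625.7 -41.7  10.3]
(424, 186) [ 630.5 -174.    23.6]
(376, 247) [461.2 -39.1  20.4]
(329, 189) [622.3  90.1   8. ]
(331, 252) [447.1  84.    6.2]
(205, 185) [625.2 424.7  57.8]
(285, 60) [844.3 193.9 393.4]
(250, 105) [810.2 292.1 182.1]
```

```bash
cat >> h.py <<'E'
np.set_printoptions(precision=2,suppress=True)
def go(x,y,z,yaw=None):
    o=bot.get_obs(); p=o["tool_pos"]; R=cv2.Rodrigues(np.zeros(3))[0]
    from scipy.spatial.transform import Rotation as Ro
    R=Ro.from_euler("xyz",o["tcp_rot"]).as_matrix(); w=np.degrees(o["tcp_rot"][2])
    s=R.T@(np.array([x,y,z],float)-p)/10
    t=0 if yaw is None else -((yaw-w+90)%180-90)
    print("t %.2f pos"%o["time"],p,"yaw %.1f"%w,"grip %.1f F"%o["grip_width"],o["contact_force"],"-> shift cm",s,"turn %.1f"%t)
E
python3 - <<'E'
from h import *
im=np.load("top0.npz")["p"]
def seg(x0,x1,y0,y1,s=8):
    a=cv2.resize(im[y0:y1,x0:x1],None,fx=s,fy=s,interpolation=cv2.INTER_CUBIC)
    lab=cv2.cvtColor(a,cv2.COLOR_RGB2LAB).astype(float); bg=np.median(lab.reshape(-1,3),0)
    m=(np.linalg.norm((lab-bg)*[.6,1.5,1.5],axis=2)>16).astype(np.uint8)
    m=cv2.morphologyEx(m,cv2.MORPH_OPEN,np.ones((9,9))); n,l,st,ce=cv2.connectedComponentsWithStats(m)
    k=1+np.argmax(st[1:,4]); c=max(cv2.findContours((l==k).astype(np.uint8),0,1)[0],key=cv2.contourArea)
    b=cv2.boxPoints(cv2.minAreaRect(c)); return (b+.5)/s-.5+[x0,y0]
for nm,w in dict(rc=(358,395,175,202),bc=(242,276,177,203),nut=(410,440,170,203),col=(362,390,236,258)).items():
    b=seg(*w); P=np.array([atz("top",p,7) for p in b]); e=[P[1]-P[0],P[2]-P[1]]; L=max(e,key=np.linalg.norm)
    print(nm,b.mean(0),P.mean(0),[np.linalg.norm(v) for v in e],np.degrees(np.arctan2(-L[0],L[1])))
for X in [(628,-174,28),(630,-176,28),(630,-176,0),(632,-177,28)]: print(X,proj("top",X),proj("side",X))
go(625,-41,120,120)
E
```

```text
rc [375.1  187.14] [628.55 -39.65   7.  ] [np.float64(74.81276353995433), np.float64(21.136781542076868)] -150.63327707713063
bc [258.27 188.94] [621.42 287.7    7.  ] [np.float64(18.015489041438144), np.float64(75.39578275481826)] 150.85433908211778
nut [423.81 186.2 ] [ 632.08 -177.23    7.  ] [np.float64(53.89499432896893), np.float64(53.049681761550545)] -131.27201685184363
col [375.56 247.19] [460.73 -39.59   7.  ] [np.float64(29.23694609228014), np.float64(27.586640053582364)] -179.79603144420005
(628, -174, 28) [424.38 186.7 ] [322.64 162.23]
(630, -176, 28) [425.08 185.99] [322.19 161.88]
(630, -176, 0) [422.84 187.21] [322.13 169.84]
(632, -177, 28) [425.43 185.28] [321.66 161.68]
t 0.10 pos [199.29 485.31 226.11] yaw 157.7 grip 91.7 F [-0.44 -0.25 -0.34] -> shift cm [-59.38 -32.49  10.64] turn 37.7
```

```bash
python3 -m crank '[[[0.5,-2,-1.1,0,3],[0.5,-5.5,-3,0,7],[0.5,-9.5,-5.2,0,12],[0.5,-13.5,-7.4,0,17],[0.5,-17.5,-9.6,1,22],[0.5,-21.5,-11.8,2,27],[0.5,-25.5,-14,3,32],[0.5,-29.5,-16.2,4,37.7],[0.5,-33.5,-18.3,4,37.7],[0.5,-37.5,-20.5,4,37.7]]]'; python3 -c "
from h import *;go(626.5,-40,100,119.8)"
```

```text
time: 1.1
tool_pos: [469.0, 151.8, 186.2]
tcp_rot: [-3.141, -0.001, 2.094]
contact_force: [0.8, 1.3, -0.2]
grip_width: 45.9
finger_force: 0.0
t 1.10 pos [469.03 151.85 186.15] yaw 120.0 grip 45.9 F [ 0.78  1.34 -0.19] -> shift cm [-24.49   4.07   8.6 ] turn 0.2
```

```bash
python3 -m crank '[[[0.5,-4,0.7,1,0.2],[0.5,-8,1.4,2,0.2],[0.5,-12,2,3,0.2],[0.5,-16,2.7,4,0.2],[0.5,-19.5,3.3,6,0.2],[0.5,-22.5,3.8,7.5,0.2],[0.5,-24,4,9,0.2],[0.5,-24.5,4.1,10.6,0.2],[0.5,-24.5,4.1,11.6,0.2],[0.5,-24.5,4.1,11.6,0.2]]]'
python3 - <<'E'
from h import *
go(626.5,-40,4,119.8)
t,dt=bot.capture("top"); s,_=bot.capture("side")
for p in [proj("top",bot.get_obs()["tool_pos"]),proj("side",bot.get_obs()["tool_pos"])]: print(p)
a=cv2.resize(t[160:220,340:410],None,fx=5,fy=5,interpolation=2); b=cv2.resize(s[110:210,265:355],None,fx=5,fy=5,interpolation=2)
o=np.zeros((500,800,3),np.uint8);o[:300,:350]=a;o[:500,350:800]=b
cv2.imwrite("pics/c1.png",o[:,:,::-1])
E
```

```text
time: 2.1
tool_pos: [624.6, -37.2, 68.8]
tcp_rot: [-3.139, -0.003, 2.091]
contact_force: [-0.4, 0.0, -0.9]
grip_width: 46.1
finger_force: 0.0
t 2.10 pos [624.65 -37.19  68.77] yaw 119.8 grip 46.1 F [-0.36  0.04 -0.94] -> shift cm [-0.36  0.04  6.48] turn -0.0
[377.23 185.15]
[310.47 168.86]
```

View pics/c1.png

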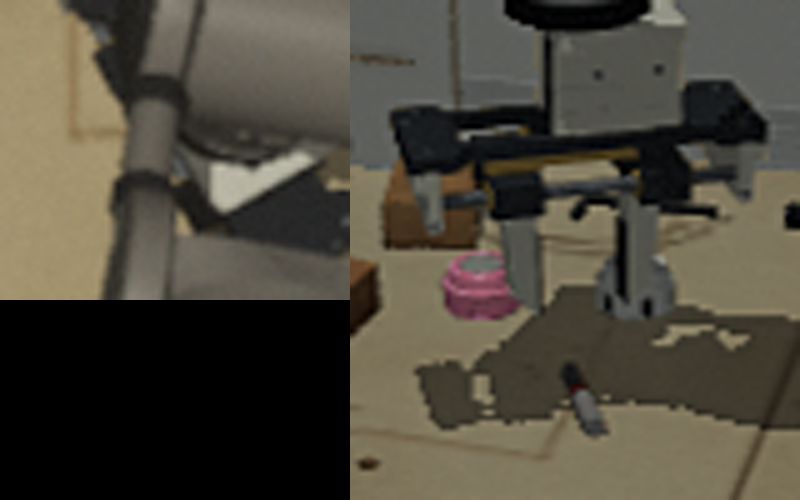

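The side crop shows the fingertips at about side (311,172), within 2–3 px of the projected TCP. The side camera therefore has a small bias and the top view agrees with the arm. The cutter sits centred below, so I'll go down and grip it.

```bash
python3 -m crank '[[[0.5,-0.2,0,1,0],[0.5,-0.3,0,3,0],[0.5,-0.3,0,5,0],[0.5,-0.3,0,6.2,0],[0.5,-0.3,0,6.5,0],[0.1,-0.3,0,6.6,0],[0,-0.3,0,6.6,0],[0,-0.3,0,6.6,0],[0,-0.3,0,6.6,0],[0,-0.3,0,6.6,0]]]'; python3 -c "
from h import *;go(626.5,-40,100,119.8)"
```

```text
time: 3.2
tool_pos: [628.0, -40.9, 5.2]
tcp_rot: [3.141, 0.0, 2.09]
contact_force: [0.3, 0.2, 2.0]
grip_width: 11.1
finger_force: 30.1
t 3.20 pos [628.05 -40.93   5.24] yaw 119.8 grip 11.1 F [0.28 0.19 2.04] -> shift cm [ 0.15 -0.08 -9.48] turn -0.0
```

```bash
python3 -m crank '[[[0.3,0,0,0,0],[0.3,0,0,0,0],[0.3,0,0,0.15,0],[0.3,0,0,0.3,0],[0,0,0,0.3,0],[0,0,0,0.3,0],[0,0,0,0.3,0],[0,0,0,0.3,0],[0,0,0,0.3,0],[0,0,0,0.3,0]]]'; python3 -c "
from h import *;go(626.5,-40,100,119.8)"
```

```text
time: 4.2
tool_pos: [627.8, -40.8, 1.7]
tcp_rot: [3.142, -0.0, 2.09]
contact_force: [0.5, 0.0, -1.7]
grip_width: 11.1
finger_force: 30.0
t 4.20 pos [627.81 -40.82   1.69] yaw 119.8 grip 11.1 F [ 0.47  0.04 -1.66] -> shift cm [ 0.14 -0.07 -9.83] turn -0.0
```

```bash
python3 -m crank '[[[0,0,0,-1,0],[0,0,0,-4,0],[0,0,0,-7,0],[0,0,0,-9,0],[0,0,0,-10,0],[0,0,0,-10,0],[0,0,0,-10,0],[0,0,0,-10,0],[0,0,0,-10,0],[0,0,0,-10,0]]]'
python3 - <<'E'
from h import *;go(458.7,416,60,105.2)
s,_=bot.capture("side");cv2.imwrite("pics/c2.png",cv2.resize(s[90:230,240:400],None,fx=4,fy=4)[:,:,::-1])
E
```

```text
time: 5.2
tool_pos: [627.5, -40.8, 100.8]
tcp_rot: [-3.141, -0.001, 2.09]
contact_force: [0.1, -0.0, -1.2]
grip_width: 11.1
finger_force: 30.0
t 5.20 pos [627.5  -40.78 100.85] yaw 119.8 grip 11.1 F [ 0.08 -0.02 -1.21] -> shift cm [48.03  8.03  4.12] turn 14.6
```

View pics/c2.png

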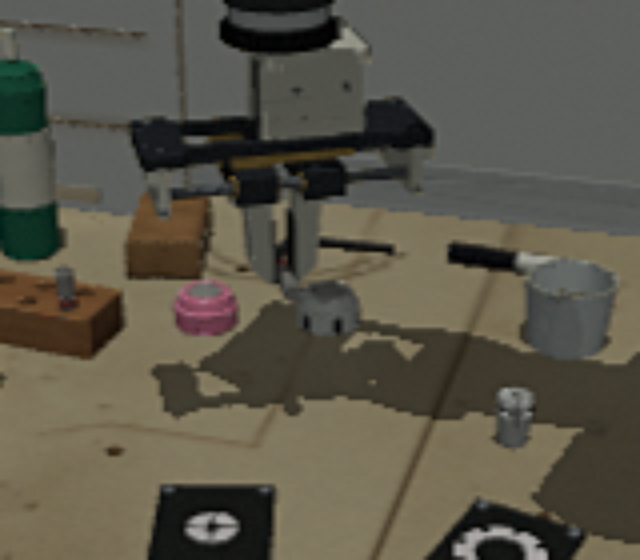

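The crop shows the red cutter held at the fingertips at crop (288,285), which is side (312,161), lifted off the table. I'll carry it to the red board.

```bash
python3 -m crank '[[[0,1.5,0.25,0,1],[0,5,0.8,0,3],[0,9.5,1.6,0,6],[0,14,2.3,0,9],[0,19,3.2,0,12],[0,24,4,0,14.6],[0,29,4.8,0,14.6],[0,34,5.7,0,14.6],[0,38.5,6.4,0,14.6],[0,42,7,0,14.6]]]'
python3 - <<'E'
from h import *;go(458.7,416,30,105.2)
E
```

```text
time: 6.25
tool_pos: [478.5, 361.2, 101.7]
tcp_rot: [-3.141, -0.0, 1.837]
contact_force: [0.5, 0.7, -0.9]
grip_width: 10.9
finger_force: 30.0
t 6.25 pos [478.49 361.17 101.65] yaw 105.3 grip 10.9 F [ 0.51  0.67 -0.94] -> shift cm [ 5.81 -0.47  7.17] turn 0.1
```

```bash
python3 -m crank '[[[0,2.5,-0.2,1,0],[0,4.5,-0.4,2,0],[0,5.7,-0.5,4,0],[0,5.7,-0.5,6,0],[0,5.7,-0.5,7,0],[0,5.7,-0.5,7,0],[0,5.7,-0.5,7,0],[0,5.7,-0.5,7,0],[0,5.7,-0.5,7,0],[0,5.7,-0.5,7,0]]]'
python3 - <<'E'
from h import *;go(458.7,416,8.5,105.2)
s,_=bot.capture("side");t,_=bot.capture("top");a=cv2.resize(s[250:370,270:380],None,fx=4,fy=4,interpolation=2)
b=cv2.resize(t[215:285,180:250],None,fx=4,fy=4,interpolation=2);o=np.zeros((480,720,3),np.uint8);o[:,:440]=a;o[:280,440:]=b;cv2.imwrite("pics/c3.png",o[:,:,::-1])
E
```

```text
time: 7.25
tool_pos: [460.8, 412.3, 32.5]
tcp_rot: [3.14, -0.0, 1.835]
contact_force: [0.6, 0.7, -1.3]
grip_width: 10.9
finger_force: 30.0
t 7.25 pos [460.79 412.27  32.48] yaw 105.1 grip 10.9 F [ 0.64  0.68 -1.3 ] -> shift cm [ 0.41 -0.11  2.4 ] turn -0.1
```

View pics/c3.png

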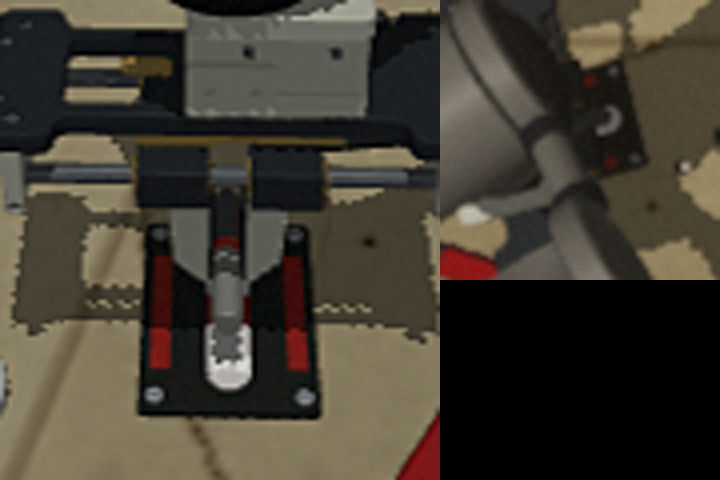

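Run:
```python
from h import *
c=lambda u,v:(270+u/4,250+v/4)
print("near end",atz("side",c(226,325),37),"far end",atz("side",c(230,198),37),"band top",atz("side",c(227,240),43))
go(458.7,416,8.5,105.2)
```

```text
near end [451.12 450.24  37.  ] far end [466.79 383.78  37.  ] band top [460.69 412.56  43.  ]
t 7.35 pos [460.58 412.22  32.18] yaw 105.2 grip 11.2 F [-0.78  0.23 -0.84] -> shift cm [ 0.41 -0.08  2.37] turn -0.0
```

```bash
python3 -m crank '[[[0,0.2,-0.05,0.5,0],[0,0.35,-0.1,1.2,0],[0,0.35,-0.1,1.8,0],[0,0.35,-0.1,2.2,0],[0,0.35,-0.1,2.4,0],[0,0.35,-0.1,2.4,0],[0.3,0.35,-0.1,2.4,0],[0.4,0.35,-0.1,2.4,0],[0.4,0.35,-0.1,2.4,0],[0.4,0.35,-0.1,2.4,0]]]'
python3 - <<'E'
from h import *;go(458.7,416,8.5,105.2)
E
```

```text
time: 8.35
tool_pos: [458.5, 415.4, 7.8]
tcp_rot: [3.141, -0.0, 1.835]
contact_force: [0.6, -0.3, -0.7]
grip_width: 35.3
finger_force: 0.0
t 8.35 pos [458.53 415.35   7.77] yaw 105.2 grip 35.3 F [ 0.57 -0.26 -0.66] -> shift cm [ 0.06  0.03 -0.07] turn -0.0
```

```bash
python3 -m crank '[[[0.4,0,0,-1,0],[0.4,0,0,-4,0],[0.5,0,0,-8,0],[0.5,0,0,-10,0],[0.5,-4,3,-10,8],[0.5,-7,6,-10,16],[0.5,-10,9,-10,24],[0.5,-13,11,-10,32],[0.5,-15,12.5,-10,40],[0.5,-16.5,12.5,-10,45]]]'
python3 - <<'E'
from h import *;go(620.5,288,60,60.4)
E
```

```text
time: 9.35
tool_pos: [624.6, 287.1, 108.3]
tcp_rot: [3.14, -0.001, 1.043]
contact_force: [-0.1, -0.4, 0.2]
grip_width: 46.0
finger_force: 0.0
t 9.35 pos [624.62 287.09 108.31] yaw 59.8 grip 46.0 F [-0.14 -0.4   0.24] -> shift cm [-0.13 -0.41  4.83] turn -0.6
```

```bash
python3 -m crank '[[[0.5,-0.1,-0.3,1,-0.6],[0.5,-0.1,-0.4,4,-0.6],[0.5,-0.1,-0.4,7,-0.6],[0.5,-0.1,-0.4,9.2,-0.6],[0.5,-0.1,-0.4,10.2,-0.6],[0.5,-0.1,-0.4,10.6,-0.6],[0,-0.1,-0.4,10.6,-0.6],[0,-0.1,-0.4,10.6,-0.6],[0,-0.1,-0.4,10.6,-0.6],[0,-0.1,-0.4,10.6,-0.6]]]'
python3 - <<'E'
from h import *;go(620.5,288,2,60.4)
s,_=bot.capture("side");t,_=bot.capture("top");a=cv2.resize(s[200:370,225:380],None,fx=3,fy=3,interpolation=2)
b=cv2.resize(t[225:275,185:240],None,fx=6,fy=6,interpolation=2);o=np.zeros((510,800,3),np.uint8);o[:,:465]=a;o[:300,465:795]=b;cv2.imwrite("pics/c4.png",o[:,:,::-1])
E
```

```text
time: 10.35
tool_pos: [618.8, 290.1, 2.8]
tcp_rot: [3.141, -0.001, 1.061]
contact_force: [-0.9, 0.2, 0.2]
grip_width: 18.1
finger_force: 0.0
t 10.35 pos [618.81 290.08   2.77] yaw 60.8 grip 18.1 F [-0.86  0.19  0.18] -> shift cm [-0.1   0.25  0.08] turn 0.4
```

View pics/c4.png

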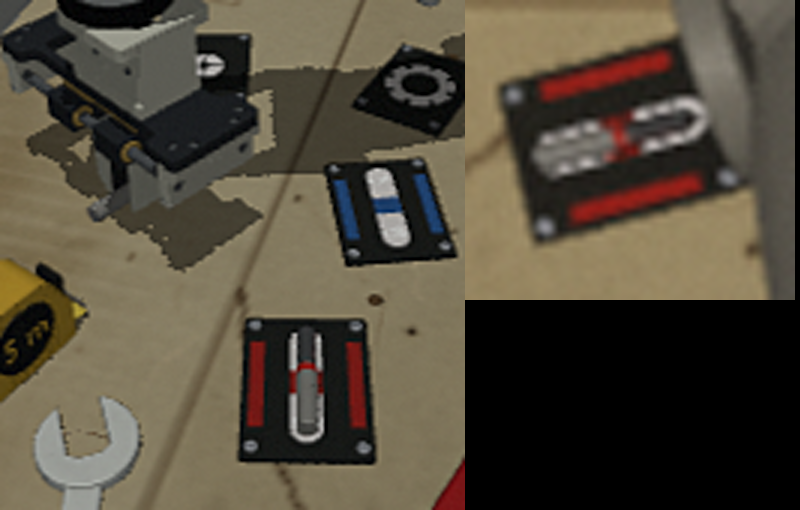

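The red cutter lies on its outline, perhaps a few mm towards +y. I'll measure that once the arm is clear. The blue cutter's fingers are still closing.

```bash
python3 -m crank '[[[0,0,0,0,0],[0,0,0,0,0],[0,0,0,0,0],[0,0,0,-1,0],[0,0,0,-4,0],[0,0,0,-7,0],[0,0,0,-9,0],[0,0,0,-9,0],[0,0,0,-9,0],[0,0,0,-9,0]]]'
python3 - <<'E'
from h import *;go(442.7,254,60,112)
E
```

```text
time: 11.45
tool_pos: [617.2, 289.5, 89.8]
tcp_rot: [-3.139, 0.002, 1.061]
contact_force: [0.8, -0.2, -0.6]
grip_width: 11.3
finger_force: 30.0
t 11.45 pos [617.22 289.53  89.79] yaw 60.8 grip 11.3 F [ 0.77 -0.21 -0.59] -> shift cm [-11.62 -13.49   3.04] turn -51.2
```

```bash
python3 -m crank '[[[0,-0.5,-0.6,0,-3],[0,-2,-2.4,0,-10],[0,-4.3,-5,0,-18],[0,-6.7,-7.8,0,-26],[0,-9,-10.4,0,-34],[0,-10.8,-12.5,0.5,-42],[0,-11.6,-13.5,2,-49],[0,-11.6,-13.5,3.5,-51.5],[0,-11.6,-13.5,5,-51.5],[0,-11.6,-13.5,5,-51.5]]]'
python3 - <<'E'
from h import *;go(442.7,254,8,112)
for i in range(3): s,_=bot.capture("side"); go(442.7,254,8,112)
b=cv2.resize(s[200:300,290:400],None,fx=5,fy=5,interpolation=2);cv2.imwrite("pics/c5.png",b[:,:,::-1])
t,_=bot.capture("top");np.savez("top5.npz",t=t);cv2.imwrite("pics/t5.png",cv2.resize(t[225:275,185:245],None,fx=10,fy=10,interpolation=2)[:,:,::-1])
E
```

```text
time: 12.45
tool_pos: [441.7, 253.8, 39.1]
tcp_rot: [-3.136, -0.0, 1.959]
contact_force: [-0.9, 1.3, -0.7]
grip_width: 11.3
finger_force: 30.0
t 12.45 pos [441.72 253.78  39.09] yaw 112.3 grip 11.3 F [-0.92  1.31 -0.66] -> shift cm [-0.02  0.12  3.11] turn 0.3
t 12.50 pos [442.61 254.09  40.22] yaw 112.3 grip 11.2 F [-0.12  1.01 -1.34] -> shift cm [-0.01  0.02  3.22] turn 0.3
t 12.55 pos [443.38 254.37  41.06] yaw 112.3 grip 10.7 F [ 0.07 -0.36 -0.34] -> shift cm [-0.01 -0.07  3.31] turn 0.3
t 12.60 pos [443.81 254.56  41.61] yaw 112.3 grip 11.1 F [-0.39 -0.42  0.15] -> shift cm [-0.01 -0.12  3.36] turn 0.3
```

View pics/c5.png

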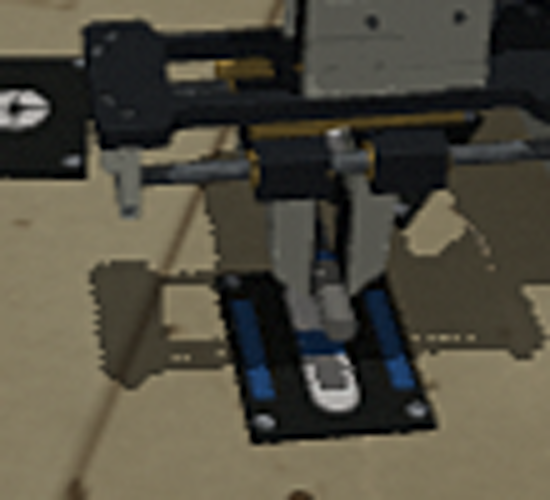

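View pics/t5.png

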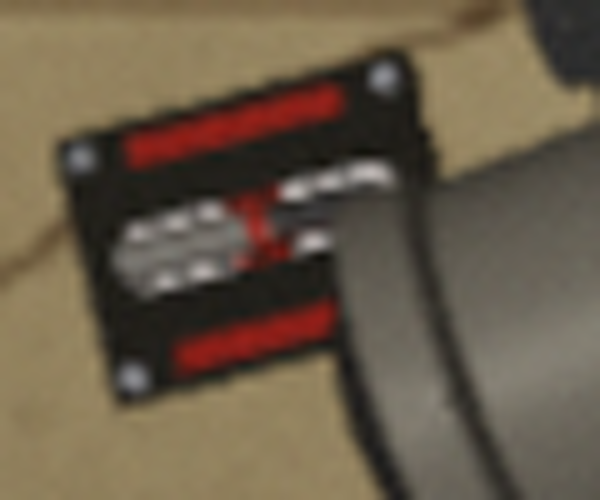

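```bash
python3 -m crank '[[[0,0,0,0,0],[0,0,0,0,0],[0,0,0,0.5,0.3],[0,0,0,1,0.3],[0,0,0,1.5,0.3],[0,0,0,2,0.3],[0,0,0,2,0.3],[0,0,0,2,0.3],[0,0,0,2,0.3],[0,0,0,2,0.3]]]'
python3 - <<'E'
from h import *
E=atz("side",(358,265),46); print(E, "centre est",E-36*np.array([-.379,.925,0])-[0,4.5,0])
go(442.7,254,8,112)
for i in range(2): s,_=bot.capture("side"); go(442.7,254,8,112)
E
```

```text
time: 13.65
tool_pos: [444.0, 254.7, 21.9]
tcp_rot: [3.141, -0.0, 1.954]
contact_force: [-1.0, 0.7, -1.0]
grip_width: 11.4
finger_force: 30.0
[430.11 288.87  46.  ] centre est [443.75 251.07  46.  ]
t 13.65 pos [444.02 254.67  21.93] yaw 112.0 grip 11.4 F [-0.98  0.7  -0.99] -> shift cm [-0.01 -0.15  1.39] turn -0.0
t 13.70 pos [443.99 254.66  21.93] yaw 112.0 grip 11.3 F [ 1.03 -0.99 -0.32] -> shift cm [-0.01 -0.15  1.39] turn -0.0
t 13.75 pos [443.97 254.64  21.92] yaw 112.0 grip 11.5 F [-0.14  0.26 -0.88] -> shift cm [-0.01 -0.14  1.39] turn -0.0
```

```bash
python3 -m crank '[[[0,0.05,-0.1,0.5,0],[0,0.1,-0.14,1,0],[0,0.1,-0.14,1.3,0],[0,0.1,-0.14,1.4,0],[0,0.1,-0.14,1.45,0],[0,0.1,-0.14,1.45,0],[0,0.1,-0.14,1.45,0],[0.3,0.1,-0.14,1.45,0],[0.4,0.1,-0.14,1.45,0],[0.4,0.1,-0.14,1.45,0]]]'
python3 - <<'E'
from h import *
go(632,-177,110,175)
E
```

```text
time: 14.75
tool_pos: [442.2, 255.0, 7.0]
tcp_rot: [-3.141, -0.0, 1.954]
contact_force: [0.6, -0.0, 0.4]
grip_width: 30.3
finger_force: 0.0
t 14.75 pos [442.16 254.99   6.96] yaw 112.0 grip 30.3 F [ 0.62 -0.05  0.36] -> shift cm [-47.16   1.45 -10.31] turn -63.0
```

```bash
python3 -m crank '[[[0.4,0,0,-1,0],[0.5,0,0,-5,0],[0.7,0,0,-9,0],[0.8,-3,0.1,-12,0],[0.8,-7,0.2,-12,-8],[0.8,-12,0.4,-12,-16],[0.8,-17,0.5,-12,-24],[0.8,-22,0.7,-12,-32],[0.8,-27,0.9,-12,-40],[0.8,-31,1,-12,-48]]]'
python3 - <<'E'
from h import *
go(632,-177,60,175)
E
```

```text
time: 15.75
tool_pos: [565.3, -24.2, 127.9]
tcp_rot: [3.141, 0.0, 2.79]
contact_force: [-0.1, -0.1, 1.2]
grip_width: 73.2
finger_force: 0.0
t 15.75 pos [565.3  -24.22 127.93] yaw 159.8 grip 73.2 F [-0.1  -0.13  1.18] -> shift cm [-11.52 -12.04   6.8 ] turn -15.2
```

```bash
python3 -m crank '[[[0.8,-3,-3,0,-5],[0.8,-6,-6,0,-10],[0.8,-9,-9.2,0,-15],[0.8,-10.6,-11,0,-15],[0.8,-11.1,-11.7,1,-15],[0.8,-11.1,-11.7,3,-15],[0.8,-11.1,-11.7,5,-15],[0.8,-11.1,-11.7,6,-15],[0.8,-11.1,-11.7,6,-15],[0.8,-11.1,-11.7,6,-15]]]'
python3 - <<'E'
from h import *
bot.capture("top"); t,_=bot.capture("top"); s,_=bot.capture("side"); go(632,-177,10,175)
np.savez("top6.npz",t=t,s=s)
def seg(im,x0,x1,y0,y1,s=10): return cv2.resize(im[y0:y1,x0:x1],None,fx=s,fy=s,interpolation=cv2.INTER_CUBIC)
o=np.hstack([seg(t,190,230,228,268),seg(t,250,290,233,273)]); cv2.imwrite("pics/t6.png",o[:,:,::-1])
a=cv2.resize(s[130:190,285:365],None,fx=6,fy=6);cv2.imwrite("pics/s6.png",a[:,:,::-1])
E
```

```text
time: 16.75
tool_pos: [627.9, -170.4, 67.7]
tcp_rot: [3.142, 0.0, 3.046]
contact_force: [-0.3, -0.3, 0.6]
grip_width: 73.3
finger_force: 0.0
t 16.90 pos [ 628.41 -170.91   68.48] yaw 174.5 grip 73.2 F [ 0.6  -0.8  -0.08] -> shift cm [-0.4  -0.57  5.85] turn -0.5
```

View pics/t6.png

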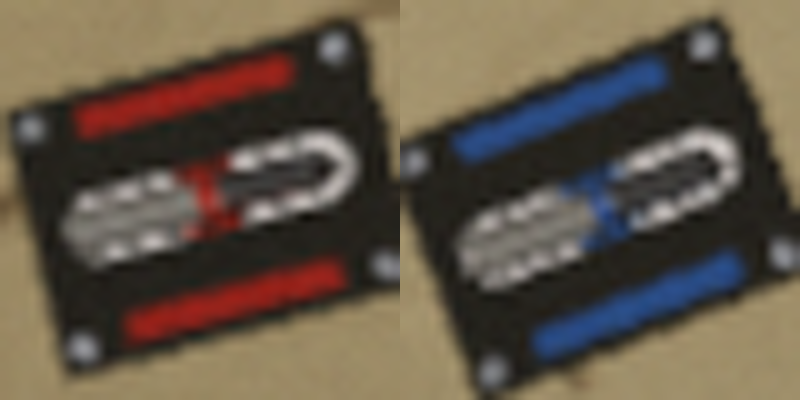

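Both cutters lie on their outlines but a few mm towards +y: the red centre is at crop x≈197 against outline 208, the blue at 584 against 600. I'll mend those after the nut.

```bash
python3 -m crank '[[[0.8,-0.2,-0.3,0,0],[0.8,-0.4,-0.55,1,0],[0.8,-0.4,-0.55,3,0],[0.8,-0.4,-0.55,5,0],[0.8,-0.4,-0.55,6,0],[0.8,-0.4,-0.55,6.2,0],[0.3,-0.4,-0.55,6.2,0],[0,-0.4,-0.55,6.2,0],[0,-0.4,-0.55,6.2,0],[0,-0.4,-0.55,6.2,0]]]'
python3 - <<'E'
from h import *
go(632,-177,6,175)
im0=np.load("top0.npz")["p"]; im=np.load("top6.npz")["t"]
for nm,c,yw in [("red",(458.7,416),15.2),("blue",(442.8,254),22.1)]:
    y=np.radians(yw); d=np.array([-np.sin(y),np.cos(y),0]); n=np.array([np.cos(y),np.sin(y),0]); c=np.array([*c,6.])
    for z,I,lab in((6,im0,"outline"),(12.5,im,"cutter")):
        U=np.arange(-46,46.1,2); M=[]
        for u in U:
            q=np.array([proj("top",[*(c+u*d+v*n)[:2],z]) for v in((-2,0,2))],np.float32)
            M.append(cv2.remap(I,q[None,:,0],q[None,:,1],cv2.INTER_CUBIC)[0].mean(0))
        M=np.array(M); print(nm,lab,"".join("%d:%d/%d "%(u,m.mean(),m[0]-m[2]) for u,m in zip(U,M)))
E
```

```text
time: 17.9
tool_pos: [631.7, -177.0, 6.1]
tcp_rot: [-3.141, 0.002, 3.046]
contact_force: [0.6, 0.6, 1.3]
grip_width: 48.7
finger_force: 30.0
t 17.90 pos [ 631.74 -176.96    6.14] yaw 174.5 grip 48.7 F [0.59 0.64 1.29] -> shift cm [-0.03 -0.    0.01] turn -0.5
red outline -46:30/8 -44:26/7 -42:55/6 -40:118/8 -38:172/9 -36:195/10 -34:201/11 -32:200/8 -30:203/6 -28:203/6 -26:201/6 -24:199/7 -22:198/8 -20:198/9 -18:198/9 -16:199/9 -14:200/8 -12:200/9 -10:189/18 -8:150/44 -6:90/91 -4:61/114 -2:61/112 0:62/111 2:62/114 4:61/115 6:84/97 8:132/57 10:175/26 12:196/11 14:198/9 16:195/11 18:195/11 20:196/10 22:197/11 24:198/10 26:198/9 28:198/9 30:198/8 32:199/9 34:198/10 36:193/10 38:173/10 40:121/8 42:54/6 44:25/7 46:26/7 
red cutter -46:27/8 -44:45/8 -42:98/7 -40:148/9 -38:150/10 -36:102/8 -34:54/9 -32:40/6 -30:53/5 -28:60/4 -26:56/3 -24:53/5 -22:54/6 -20:57/5 -18:57/3 -16:55/3 -14:52/5 -12:53/5 -10:58/6 -8:59/6 -6:66/14 -4:81/49 -2:86/92 0:82/106 2:98/68 4:115/24 6:118/6 8:115/10 10:113/11 12:114/11 14:115/12 16:113/12 18:110/11 20:110/11 22:115/11 24:118/11 26:117/10 28:113/11 30:112/11 32
[... 290 characters left out ...]
/-71 -4:71/-84 -2:75/-81 0:75/-81 2:74/-83 4:75/-85 6:102/-58 8:154/-18 10:191/6 12:198/11 14:195/10 16:196/9 18:196/9 20:196/9 22:198/9 24:200/10 26:200/10 28:200/8 30:200/8 32:198/11 34:199/11 36:197/10 38:172/9 40:107/8 42:37/5 44:24/7 46:31/8 
blue cutter -46:29/6 -44:29/7 -42:73/9 -40:140/10 -38:170/10 -36:135/9 -34:59/6 -32:40/4 -30:53/3 -28:59/4 -26:55/3 -24:51/3 -22:58/4 -20:60/4 -18:55/3 -16:54/3 -14:60/2 -12:57/2 -10:53/4 -8:56/4 -6:71/-8 -4:87/-40 -2:92/-71 0:94/-59 2:108/-13 4:115/13 6:113/14 8:115/13 10:114/12 12:112/11 14:112/11 16:115/11 18:113/13 20:109/12 22:113/12 24:115/12 26:113/12 28:113/12 30:116/12 32:113/12 34:114/12 36:123/12 38:116/9 40:71/6 42:31/6 44:29/7 46:40/13
```

View pics/s6.png

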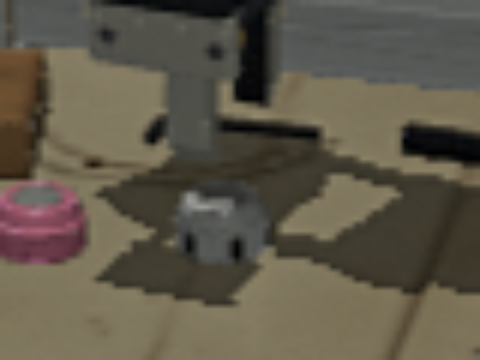

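By its end gaps, corrected for parallax, each cutter is only about 1 mm off, so they stay. The nut is gripped (48.7 mm). I'll lift it and carry it over.

```bash
python3 -m crank '[[[0,0,0,-1,0],[0,0,0,-4,0],[0,0,0,-7,0],[0,2,2.5,-9,0],[0,4.5,5.5,-9,0],[0,7.2,9,-9,0],[0,10,12.4,-9,0],[0,12.8,15.9,-9,0],[0,15.5,19.2,-9,0],[0,17.5,21.7,-9,0]]]'; python3 -m crank '[[[0,1.9,2.3,0,0],[0,3.1,3.8,0,0],[0,3.7,4.5,1,0],[0,3.7,4.5,3,0],[0,3.7,4.5,5,0],[0,3.7,4.5,6,0],[0,3.7,4.5,6,0],[0,3.7,4.5,6,0],[0,3.7,4.5,6,0],[0,3.7,4.5,6,0]]]'
python3 - <<'E'
from h import *
go(445.7,104.5,12.5,174.5)
s,_=bot.capture("side");t,_=bot.capture("top"); go(445.7,104.5,12.5,174.5)
a=cv2.resize(s[150:250,310:400],None,fx=5,fy=5,interpolation=2)
b=cv2.resize(t[220:280,290:360],None,fx=5,fy=5,interpolation=2);o=np.zeros((500,800,3),np.uint8);o[:,:450]=a;o[:300,450:]=b;cv2.imwrite("pics/c7.png",o[:,:,::-1])
E
```

```text
time: 18.9
tool_pos: [475.9, 57.8, 95.8]
tcp_rot: [3.141, -0.001, 3.046]
contact_force: [1.3, -0.7, -2.6]
grip_width: 48.8
finger_force: 30.0
time: 19.9
tool_pos: [445.9, 104.4, 36.0]
tcp_rot: [3.141, 0.002, 3.045]
contact_force: [0.1, 0.4, -3.3]
grip_width: 48.7
finger_force: 30.0
t 19.90 pos [445.88 104.36  35.98] yaw 174.5 grip 48.7 F [ 0.13  0.39 -3.27] -> shift cm [0.02 0.01 2.35] turn -0.0
t 20.00 pos [445.69 104.36  35.75] yaw 174.5 grip 48.7 F [ 0.11  0.39 -2.45] -> shift cm [0.   0.01 2.33] turn -0.0
```

View pics/c7.png

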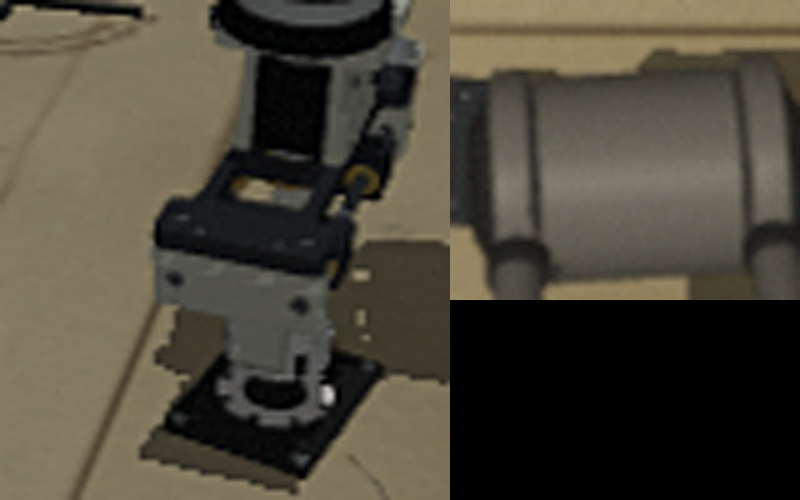

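Run:
```python
from h import *
c=lambda p:((p[0]-310)*5,(p[1]-150)*5)
T=np.array([445.7,104.4,35.8])
for z in(32,45,58):
  r=[c(proj("side",T+[25*np.cos(a),25*np.sin(a),z-35.8])) for a in np.linspace(0,6.28,60)]; print(z,np.min(r,0),np.max(r,0))
print([c(proj("side",T+[dx,28,dz])) for dx in(-9.5,9.5) for dz in (0,15)])
```

```text
32 [224.74 312.99] [329.85 372.01]
45 [226.22 290.74] [332.16 349.12]
58 [227.73 268.15] [334.51 325.85]
[(np.float64(287.8960637485028), np.float64(371.0165996703621)), (np.float64(290.2533451339198), np.float64(344.37171928150747)), (np.float64(247.42376877745954), np.float64(364.4781774652653)), (np.float64(249.3935156779304), np.float64(337.9195876587269))]
```

The nut's outline spans crop columns 228–330 against 226–332 predicted, so it is centred in the grip. Lowering it.

```bash
python3 -m crank '[[[0,0,0,0.7,0],[0,0,0,1.4,0],[0,0,0,2,0],[0,0,0,2.3,0],[0,0,0,2.35,0],[0,0,0,2.35,0],[0.65,0,0,2.35,0],[0.7,0,0,2.35,0],[0.7,0,0,2.35,0],[0.7,0,0,2.35,0]]]'; python3 -m crank '[[[0.7,0,0,-1,0],[0.7,0,0,-4,0],[0.7,0,0,-8,0],[0.6,0,0,-10,0],[0.5,0,-2,-10,0],[0.5,0,-5,-10,0],[0.5,-0.7,-8.5,-10,0],[0.5,-1.5,-11.5,-10,0],[0.5,-2.4,-13.5,-10,0],[0.5,-2.8,-14,-10,0]]]'
python3 - <<'E'
from h import *
bot.capture("side");go(461,-38,20,174.5)
E
```

```text
time: 21.0
tool_pos: [445.5, 104.4, 11.6]
tcp_rot: [3.141, 0.0, 3.045]
contact_force: [-0.2, -0.3, 0.2]
grip_width: 64.2
finger_force: 0.0
time: 22.0
tool_pos: [460.5, -39.6, 112.4]
tcp_rot: [-3.141, 0.001, 3.043]
contact_force: [0.3, -0.5, -0.7]
grip_width: 45.9
finger_force: 0.0
t 22.05 pos [460.74 -39.22 112.34] yaw 174.4 grip 45.6 F [ 0.9  -0.    0.03] -> shift cm [0.   0.13 9.23] turn -0.1
```

```bash
python3 -m crank '[[[0.5,0,0.2,1,0],[0.5,0,0.32,4,0],[0.5,0,0.32,7,0],[0.5,0,0.32,9,0],[0.5,0,0.32,9.6,0],[0.5,0,0.32,9.6,0],[0,0,0.32,9.6,0],[0,0,0.32,9.6,0],[0,0,0.32,9.6,0],[0,0,0.32,9.6,0]]]'
python3 - <<'E'
from h import *
s,_=bot.capture("side");go(461.2,-36,100,174.5)
a=cv2.resize(s[150:250,310:400],None,fx=6,fy=6,interpolation=2);cv2.imwrite("pics/c8.png",a[:,:,::-1])
E
```

```text
time: 23.05
tool_pos: [460.7, -34.7, 16.5]
tcp_rot: [-3.141, 0.002, 3.045]
contact_force: [0.1, 0.3, 3.6]
grip_width: 24.4
finger_force: 30.0
t 23.10 pos [460.69 -34.69  16.42] yaw 174.5 grip 24.0 F [-0.85  0.29  4.56] -> shift cm [-0.08 -0.13 -8.36] turn -0.0
```

View pics/c8.png

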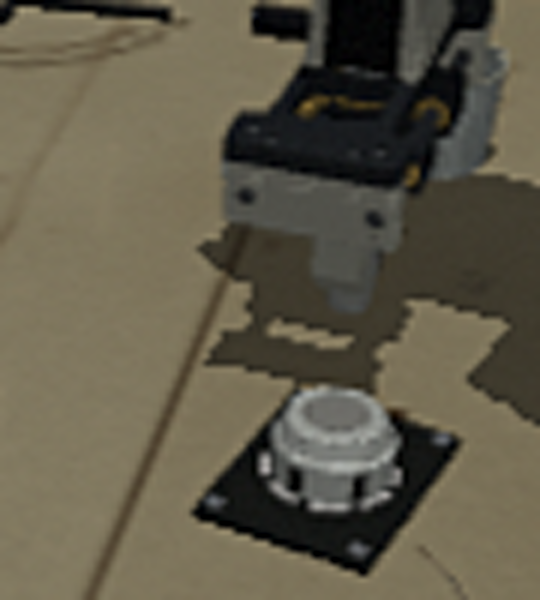

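The nut sits on its ring, and the collet foot shows upright below the finger at crop (348,298). I'll carry it to the disc.

```bash
python3 -m crank '[[[0,0,0,-1,0],[0,0,0,-4,0],[0,0,0,-7,0],[0,-1.5,1.8,-7.5,0],[0,-4,4.8,-7.5,0],[0,-7,8.5,-7.5,0],[0,-10,12.1,-7.5,0],[0,-12.8,15.5,-7.5,0],[0,-14.2,17.2,-7.5,0],[0,-14.6,17.7,-7.5,0]]]'; python3 -m crank '[[[0,0,0,0,0],[0,0,0,1,0],[0,0,0,3,0],[0,0,0,5,0],[0,0,0,5.4,0],[0,0,0,5.4,0],[0,0,0,5.4,0],[0,0,0,5.4,0],[0,0,0,5.4,0],[0,0,0,5.4,0]]]'
python3 - <<'E'
from h import *
s,_=bot.capture("side");go(623,127.6,22.5,174.5)
a=cv2.resize(s[160:260,245:345],None,fx=6,fy=6,interpolation=2);cv2.imwrite("pics/c9.png",a[:,:,::-1])
print([(proj("side",bot.get_obs()["tool_pos"]+[0,0,z])-[245,160])*6 for z in (-16.4,0)])
E
```

```text
time: 24.1
tool_pos: [623.3, 129.6, 90.9]
tcp_rot: [3.141, 0.001, 3.048]
contact_force: [0.5, -0.1, -1.0]
grip_width: 24.2
finger_force: 30.0
time: 25.1
tool_pos: [622.7, 127.7, 37.3]
tcp_rot: [3.141, 0.001, 3.046]
contact_force: [-0.6, -0.8, -0.8]
grip_width: 24.0
finger_force: 30.0
t 25.15 pos [622.59 127.74  37.18] yaw 174.5 grip 24.4 F [-0.09 -0.24  0.02] -> shift cm [-0.04 -0.01  1.47] turn -0.0
[array([285.95, 336.17]), array([284.56, 302.94])]
```

View pics/c9.png

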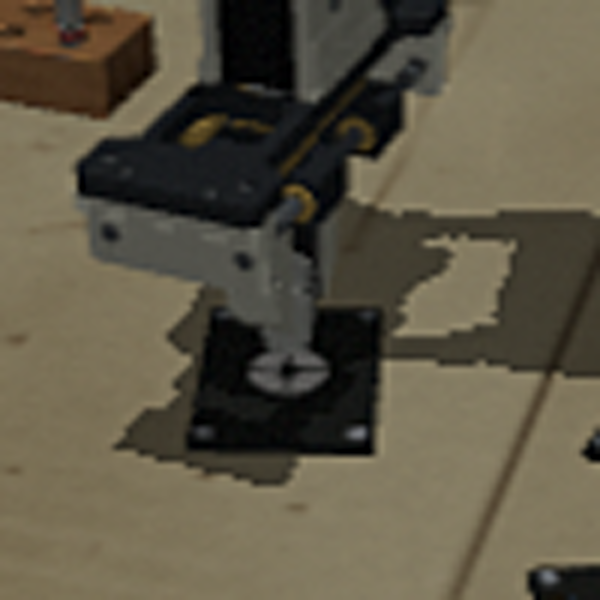

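The collet's foot is at crop (290,345), directly above the disc and upright. Lowering and releasing.

```bash
python3 -m crank '[[[0,-0.1,0,0.5,0],[0,-0.1,0,1,0],[0,-0.1,0,1.35,0],[0,-0.1,0,1.45,0],[0,-0.1,0,1.48,0],[0,-0.1,0,1.48,0],[0,-0.1,0,1.48,0],[0.3,-0.1,0,1.48,0],[0.5,-0.1,0,1.48,0],[0.5,-0.1,0,1.48,0]]]'; python3 -m crank '[[[0.5,0,0,0,0],[0.5,0,0,-1,0],[0.5,0,0,-4,0],[0.5,0,0,-8,0],[0.5,0,0,-12,0],[0.5,0,-4,-12,0],[0.5,0,-8,-12,0],[0.5,0,-12,-12,0],[0.5,0,-16,-12,0],[0.5,0,-20,-12,0]]]'
python3 - <<'E'
from h import *
bot.capture("side");go(600,-100,150)
t,_=bot.capture("top");s,_=bot.capture("side")
o=np.zeros((560,800,3),np.uint8)
o[:,:380]=cv2.resize(t[170:282,290:366],None,fx=5,fy=5,interpolation=2); o[:,400:]=cv2.resize(s[180:292,265:345],None,fx=5,fy=5,interpolation=2)
cv2.imwrite("pics/f.png",o[:,:,::-1])
for n,X,r,h in [("nut",(445.7,104.5,6),25,28),("col",(623,127.6,6),13,37)]:
  X=np.array(X,float);print(n,"top ring t/s",(proj("top",X+[0,0,h])-[290,170])*5,(proj("side",X+[0,0,h])-[265,180])*5+[400,0],"base",(proj("top",X)-[290,170])*5,(proj("side",X)-[265,180])*5+[400,0])
E
```

```text
time: 26.15
tool_pos: [623.3, 127.6, 21.6]
tcp_rot: [3.142, -0.0, 3.045]
contact_force: [-0.5, 0.0, -0.4]
grip_width: 39.2
finger_force: 0.0
time: 27.15
tool_pos: [604.0, -73.0, 142.9]
tcp_rot: [-3.142, 0.001, 3.046]
contact_force: [1.2, 0.3, -0.2]
grip_width: 46.1
finger_force: 0.0
t 27.20 pos [603.61 -79.25 142.85] yaw 174.3 grip 45.6 F [ 0.37 -4.76 -0.56] -> shift cm [ 0.15 -2.1  -0.71] turn 0.0
nut top ring t/s [169.11 412.96] [902.39 188.46] base [168.01 412.37] [898.4  236.02]
col top ring t/s [128.3   85.82] [536.02 142.22] base [127.96  93.8 ] [538.63 204.36]
```

View pics/f.png

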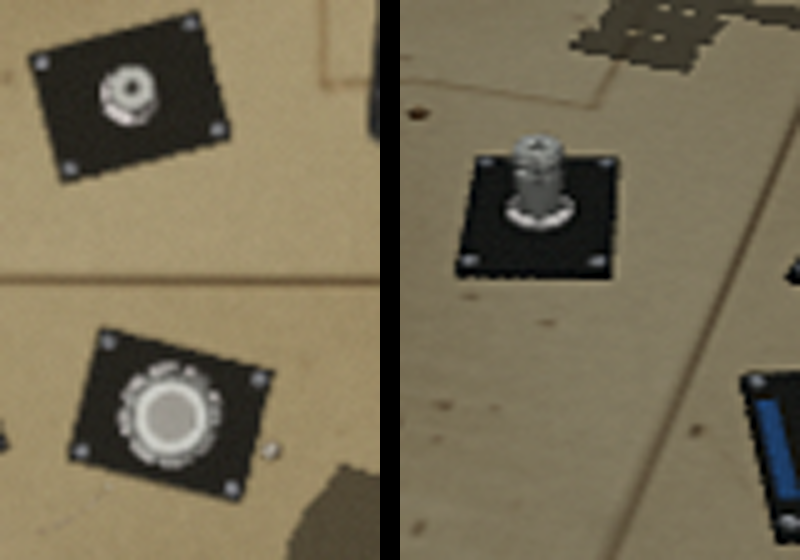

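In the final crops the nut is at (170,414) against 169,413 expected and the collet stands upright at (131,88) against 128,86. Both are within about 2 mm. I'll let the arm settle and hand in.

```bash
python3 -m crank '[[[0.5,0,0,0,0],[0.5,0,0,0,0],[0.5,0,0,0,0],[0.5,0,0,0,0],[0.5,0,0,0,0],[0.5,0,0,0,0],[0.5,0,0,0,0],[0.5,0,0,0,0],[0.5,0,0,0,0],[0.5,0,0,0,0]]]'; python3 -c "
from plant import bot
print(bot.close_job())"
```

```text
time: 28.3
tool_pos: [604.2, -71.5, 141.9]
tcp_rot: [3.141, 0.0, 3.045]
contact_force: [0.4, 0.6, -0.4]
grip_width: 46.0
finger_force: 0.0
the job is handed in; nothing more can be done
None
```

The job is handed in at 28 s: both cutters, the nut and the upright collet are on their matching outlines, about 1–2 mm off centre by the camera images, and the tub and tape measure were left alone.

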